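# Weigh a specimen jar on a beam balance in the fume hood

## Task

Hang the specimen jar by its collar in the ring at the end of the balance beam, then slide the poise along the graduated arm until the beam balances the jar and comes to rest level, its pointer on the dark mark of the index plate, with nothing touching it. Handle the balance gently, never forcing the beam or the poise, keep the jar upright, and leave the bottles and the beaker where they are.

Things in the scene. Friction and masses are not known exactly. Their poses are not given: they have to be found in the camera images.
- stand: Fixed balance stand, grey base 120x150x18 mm. Origin on the bench under the beam's pivot, which lies 135 mm up, its axis along the stand's x. Load ring on the +y side, graduated arm to -y. Two cheeks at the pivot end 146 mm up. At -y, just behind the pointer tip (10 mm to -x), a white index plate 36 mm wide, 93 to 149 mm up; its dark band, 9 mm high, centred 135 mm up, is the level mark
- beam (a joint): Tilt of the beam (rad): 0 level, positive = ring end up, stops at -0.1 and 0.1. Aluminium bar 10 mm wide, 14 mm high, centred on the pivot, its pointer tip 230 mm from it. Swings freely, settles in about 1.5 s after release. Near balance 1 mm of poise travel changes the tilt by about 0.011 rad (outwards: positive); more than some 9 mm off, it lies on a stop
- ring (a point): Centre of the load ring's top face: flat ring, inner radius 23 mm, outer 31 mm, 14 mm high, open below, 110 mm from the pivot; tilts with the beam. Its top is 142 mm above the bench when level, 11 mm higher or lower at the stops
- poise (a joint): Position of the poise along the graduated arm (m), 0 to 0.15, growing outwards (to the stand's -y). Its centre is 30 mm + this value from the pivot. It slides with about 2 N of friction and stays where it is left; a pinch that is not quite centred on its knob shifts it by a millimetre or two
- poise_knob (a point): Centre of the top of the poise's knob, 50 mm above the beam's centre line. Poise: 250 g steel saddle, 30 mm along the beam, 34 mm across, top 16 mm above the centre line; on it an upright grey round knob, 18 mm in diameter, 34 mm high, to take from above. At s from the pivot it balances a jar of mass m at about s = m x 110 mm / 250 g, give or take 2 mm. Delicate: pinch it with under 15 N
- jar: Specimen jar standing loose on the bench, origin at the centre of its underside, z up. Glass body 39 mm in diameter (35 at the foot), 55 mm high; white collar 56 mm in diameter (55 to 61 mm up), by whose underside it hangs in the ring; round white lid 30 mm in diameter (61 to 95 mm up) to grip it by. Mass unknown, 160 to 350 g
- reagent: Bystander: amber bottle, 68 mm in diameter, 150 mm high, origin under its centre
- beaker: Bystander: open glass beaker, 50 mm in diameter, 60 mm high, origin under its centre
- spare_bottle: Bystander: amber jar, 56 mm in diameter, 100 mm high, origin under its centre
Not all that is in view belongs to the job. Leave any pink look-alike of the jar alone.

How it is judged:
By the outcome, as a careful person would: the job done as asked, in the order asked, and still so for the second after the job is handed in, with the robot touching nothing.
It also fails if it takes over 72 s, if anything falls off the work surface, if the arm or the gripper's body presses on something with over 40 N, if the wrist force passes 120 N, or if a joint passes its speed limit or range.

## Robot

A 7-joint arm with a two-finger parallel gripper is mounted at the origin on the work surface. World frame = base frame: x ahead of the robot, y to its left, z up, the work surface at z = 0. Lengths are in m, angles in rad, forces in N, time in s.
With the tool pointing down it reaches from about 0.4 to 0.85 m from the base axis. Payload 4.5 kg.
Tool frame: the origin (TCP) lies where the fingers leave the gripper's body, on its centre line; the fingertips stand 64 mm ahead of it and the grasp point (between the pads) lies 45 mm ahead of it; z points along the fingers, y is the direction in which the jaws open and shut (so a half turn about z gives the same grasp; the last joint's range is limited). The gripper opens to 88 mm and grips with 3 to 60 N. Pads are 18 mm wide; open, the fingers measure 123 mm over their backs; the gripper's body (75 mm by 187 mm) begins 45 mm behind the grasp point.
Start: joints at [1.368, 0.689, -0.195, 1.565, 0.157, 0.902, -0.215], TCP at [0.147, -0.608, 0.303] pointing down, gripper open.
Joint ranges: [-3.01, 3.01], [-0.46, 2.08], [-1.47, 1.51], [0.13, 2.56], [-1, 4.14], [0.04, 2.09], [-2.66, 2.66]. Speed limits (rad/s): [2.57, 2.57, 3.14, 3.14, 3.14, 3.14, 3.14].

## Interface

Orientations are given as a unit quaternion [x, y, z, w].
In Python, from plant import monitor, snapshot, workorder, finder gives the robot as it stands.
- The arm moves only by the tool carry_out, never from a script. Its argument "motion" is one flat list of numbers, 6 for each row, row after row: the shift along the tool's x, y, z in cm, then the turn, a rotation vector about the tool's x, y, z in rad. In form: [x, y, z, rx, ry, rz, x, y, z, rx, ry, rz, ...]. A call has 1 to 8 rows; each row shifts and turns the commanded pose from where the row before left it, along the tool's axes as they then stand; what a row does not reach is not made up. A row lasts 1/8 s, in which the tool goes at most 62.5 mm and 10.7 degrees, less where a joint would pass 70% of its speed; a pose out of reach is approached as far as the arm can. A call with a gripper value outside its range is refused whole. "hand" is the finger opening in cm, from 0 to 8.81, set as the call begins (left out, the last holds). The fingers move at their own pace and stop on an object; "grip_force" is the grip in N (left out, the last holds). Time passes only in rows, so rows that do not move let the fingers close. It gives the time, the measured TCP pose, the force and the opening at its end, in the units of the state.
- monitor.get_state(): the state, without advancing time (a new reading comes with each control period).
- snapshot(name): name is "scene" or "top" or "wrist"; returns a dict with "frame" (420x560x3 uint8, red, green, blue), "range_z" (420x560 float32, m along the optical axis (not along the pixel's ray), 0 where there is no reading), "fx", "fy", "cx", "cy" (pixels), "rvec" (rotation vector, rad) and "tvec" (3), from world to camera coordinates, as OpenCV has them; the wrist camera has in their place "hand_eye" (4x4, takes a point from camera to tool coordinates, whose origin is the TCP and whose axes are the flange's). Camera axes: x right, y down, z forward; pixel columns grow to the right and rows downward; lengths in m; the calibration is good to about 2 mm. A picture is of the moment at which its call begins: read the wrist's pose just before it.
- workorder.finish_job(): hands the job in, once; it reports no verdict.
Trained networks look in a picture, given as the dict that the camera call returned (one of the last four; its "shot" number tells which), for a name from the list of things; names that differ only in an ending like _2 or _b are one class to them, and where a whole thing is asked for, a point or a joint stands for the part that bears it (a point fixed in the world has none). Each returns a list of dicts, best first, with "p" (0 to 1); they miss things now and then, are a little off and sometimes report something else, mostly with a low value. They report only what shows in the picture. A call takes as long as a camera call. They do not tell look-alikes from the thing itself.
- finder.masks_of(picture, thing): "pixels" (420x560 bool, what is visible of it) and "extent" ([left, top, right, bottom] in pixels, round what is visible of it).
The state is a dict: "clock": time; "q": joint angles; "qd": joint speeds; "joint_torque": joint torques, N m; "tool_pos": TCP position; "eef_rot": TCP orientation; "contact_force": force on the tool from outside, world axes, zero at the start; "moment": the same for the moment, N m; "opening": opening from 0.0 (shut) to 1.0 (fully open).
Only numpy, scipy, OpenCV 4.12 (cv2) and the standard library are available. Lean on these libraries where they do the work, as an engineer would, in place of code of your own. Each camera call takes 0.05 s, during which the arm holds its last target. There are 200 camera calls.

## Working session

There is one attempt and no reset: what is moved stays moved. The work goes in short steps, Python scripts to look and compute and a tool call to move; the robot and the scene stay as the last step left them, time stands still between calls to the robot, and variables do not carry over. Pictures are saved under pics/ and viewed, about 8 in all and at most 12, crops included, and the job is handed in when it is done.

Besides the shell and the picture viewer there is one more tool, called after "Call:" by a JSON object that holds its "fn" and its "kwargs", one argument or row to a line. carry_out: Moves the arm, as the interface text tells. Its arguments: {"type":"object","properties":{"motion":{"type":"array"},"hand":{"type":"number"},"grip_force":{"type":"number"}},"required":["motion"]}

```bash
mkdir -p pics; cat > h.py <<'E'
import numpy as np, cv2
from scipy.spatial.transform import Rotation as R
from plant import monitor, snapshot, workorder, finder
def T_cw(p, st=None):
    T=np.eye(4)
    if "hand_eye" in p:
        W=np.eye(4); W[:3,:3]=R.from_quat(st["eef_rot"]).as_matrix(); W[:3,3]=st["tool_pos"]
        return W@np.array(p["hand_eye"])
    T[:3,:3]=cv2.Rodrigues(np.array(p["rvec"],float))[0]; T[:3,3]=np.ravel(p["tvec"])
    return np.linalg.inv(T)
def cloud(p, st=None):
    z=p["range_z"].astype(float); v,u=np.indices(z.shape)
    c=np.stack([(u-p["cx"])/p["fx"]*z,(v-p["cy"])/p["fy"]*z,z],-1)
    T=T_cw(p,st); w=c@T[:3,:3].T+T[:3,3]; w[z<=0]=np.nan
    return w
def save(p,n): cv2.imwrite(f"pics/{n}.png",p["frame"][:,:,::-1])
def get(n):
    st=monitor.get_state(); p=snapshot(n); return p,st
def circ(xy):
    A=np.c_[2*xy,np.ones(len(xy))]; s=np.linalg.lstsq(A,(xy**2).sum(1),rcond=None)[0]
    return s[:2],np.sqrt(s[2]+s[0]**2+s[1]**2)
E
python3 - <<'E'
from h import *
ims=[]
st=monitor.get_state(); print(st["tool_pos"],st["eef_rot"],st["contact_force"],st["clock"])
for n in ["scene","top"]:
    p,_=get(n); ims.append(p["frame"]); w=cloud(p)
    for t in ["stand","beam","poise","jar","reagent","beaker","spare_bottle"]:
        for d in finder.masks_of(p,t)[:3]:
            q=w[d["pixels"]]; q=q[~np.isnan(q[:,0])]
            print(n,t,round(d["p"],2),np.round(d["extent"]),np.round(np.median(q,0),3) if len(q) else None,np.round(np.percentile(q,2,axis=0),3),np.round(np.percentile(q,98,axis=0),3))
    save(p,n)
E
```

```text
[ 0.1464557  -0.60706623  0.30192941] [ 9.92994827e-01  1.18154263e-01 -1.82061877e-04 -9.00033317e-04] [ 0.58216186 -0.61088058 -0.21342872] 0.0
scene stand 0.8 [187. 176. 315. 277.] [0.608 0.014 0.021] [ 0.485 -0.219  0.001] [0.669 0.148 0.156]
scene beam 0.73 [196. 191. 315. 239.] [0.611 0.038 0.143] [ 0.58  -0.176  0.113] [0.653 0.159 0.178]
scene poise 0.69 [243. 192. 260. 220.] [ 0.611 -0.007  0.15 ] [ 0.596 -0.02   0.122] [0.622 0.007 0.182]
scene poise 0.58 [189. 140. 214. 192.] [ 0.421 -0.305  0.084] [ 0.387 -0.346  0.002] [ 0.442 -0.29   0.15 ]
scene jar 0.86 [336. 200. 356. 236.] [0.427 0.151 0.06 ] [0.398 0.125 0.009] [0.44  0.169 0.096]
scene jar 0.85 [359. 244. 386. 283.] [0.548 0.278 0.06 ] [ 0.453  0.229 -0.   ] [0.562 0.299 0.096]
scene jar 0.8 [371. 217. 396. 248.] [0.449 0.263 0.062] [0.414 0.232 0.009] [0.466 0.281 0.096]
scene reagent 0.8 [189. 140. 215. 191.] [ 0.421 -0.306  0.085] [ 0.389 -0.344  0.004] [ 0.441 -0.29   0.15 ]
scene beaker 0.79 [385. 279. 412. 314.] [0.613 0.351 0.041] [0.579 0.329 0.003] [0.624 0.372 0.061]
scene spare_bottle 0.69 [266. 279. 29
[... 697 characters left out ...]
7. 262. 218. 278.] [0.44  0.253 0.063] [0.414 0.232 0.055] [0.465 0.281 0.098]
top jar 0.67 [187. 228. 208. 244.] [0.537 0.272 0.062] [ 0.513  0.25  -0.002] [0.563 0.3   0.097]
top reagent 0.58 [402. 265. 434. 292.] [ 0.411 -0.31   0.103] [ 0.378 -0.351  0.008] [ 0.439 -0.291  0.153]
top beaker 0.56 [162. 206. 182. 222.] [0.603 0.356 0.026] [ 0.58   0.327 -0.   ] [0.623 0.371 0.061]
top spare_bottle 0.66 [234. 148. 254. 171.] [0.744 0.149 0.098] [0.724 0.127 0.024] [0.772 0.174 0.104]
top spare_bottle 0.38 [239. 188. 373. 222.] [0.605 0.006 0.142] [ 0.577 -0.185  0.   ] [0.651 0.154 0.182]
top spare_bottle 0.37 [197. 264. 219. 280.] [0.44  0.253 0.063] [0.414 0.232 0.057] [0.463 0.28  0.098]
```

```bash
python3 - <<'E'
from h import *
a=cv2.imread("pics/scene.png")[130:340,170:430]; b=cv2.imread("pics/top.png")[140:300,150:450]
a=cv2.resize(a,None,fx=2,fy=2); a=cv2.resize(a,(390,315)); b=cv2.resize(b,(780,416))[:, :]
o=np.zeros((600,780,3),np.uint8); a=cv2.resize(cv2.imread("pics/scene.png")[130:330,170:430],(390,300)); 
b=cv2.resize(cv2.imread("pics/top.png")[140:300,150:450],(780,300),interpolation=cv2.INTER_CUBIC)
o[:300,:390]=a; o[:300,390:]=cv2.resize(cv2.imread("pics/scene.png")[190:290,320:420],(390,300)); o[300:]=b
cv2.imwrite("pics/m1.png",o)
E
```

```text
(no output)
```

View pics/m1.png

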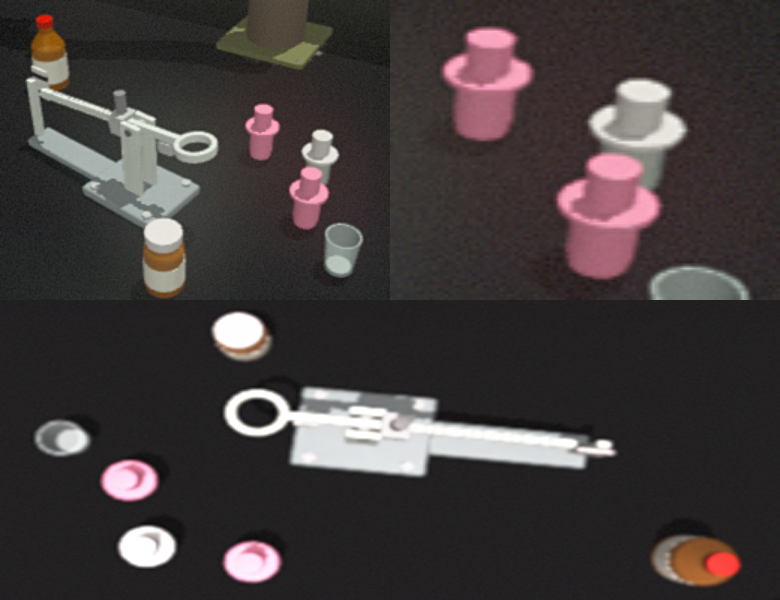

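```bash
python3 - <<'E'
from h import *
def fit(q,lo,hi):
    q=q[(q[:,2]>lo)&(q[:,2]<hi)]; return len(q),q
for n in ["scene","top"]:
    p,_=get(n); w=cloud(p).reshape(-1,3); w=w[~np.isnan(w[:,0])]
    m=np.linalg.norm(w[:,:2]-[0.44,0.257],axis=1)<0.04
    from scipy.optimize import least_squares
    q=w[m]; lid=q[q[:,2]>0.09]; col=q[(q[:,2]>.054)&(q[:,2]<.066)]
    print(n,"lid",len(lid),lid.mean(0).round(4),np.ptp(lid,axis=0).round(3),"col ext mid",((col.min(0)+col.max(0))/2).round(4),np.ptp(col,axis=0).round(3))
    m=(np.linalg.norm(w[:,:2]-[0.622,0.122],axis=1)<0.045)&(w[:,2]>.12)
    q=w[m]; top=q[q[:,2]>np.percentile(q[:,2],95)-.006]
    print("ring",q.min(0).round(4),q.max(0).round(4),len(top))
    f=least_squares(lambda c:np.hypot(*(top[:,:2]-c[:2]).T)-0.027,[.622,.122],loss="soft_l1",f_scale=.004); print("ring c",f.x.round(4),"z",np.median(top[:,2]).round(4))
    b=w[(w[:,1]<-.03)&(w[:,1]>-.19)&(w[:,2]>.11)&(w[:,2]<.2)&(abs(w[:,0]-.6)<.06)]
    A=np.polyfit(b[:,1],b[:,0],1); Z=np.polyfit(b[:,1],b[:,2],1); print("beam x(y)",A,"z(y)",Z)
    k=w[(w[:,2]>.166)&(abs(w[:,0]-.605)<.03)&(abs(w[:,1]+.006)<.04)]
    print("knob",len(k),k.mean(0).round(4),k.min(0).round(4),k.max(0).round(4))
    pl=w[(w[:,1]<-.185)&(w[:,2]>.05)&(abs(w[:,0]-.58)<.05)]; print("plate",pl.min(0).round(3),pl.max(0).round(3),pl.mean(0).round(3))
E
```

```text
scene lid 92 [0.441  0.2576 0.0942] [0.03  0.028 0.007] col ext mid [0.4398 0.2577 0.06  ] [0.053 0.054 0.011]
ring [0.5942 0.0772 0.1206] [0.6569 0.1623 0.1576] 227
ring c [0.6256 0.1312] z 0.1525
beam x(y) [0.16486453 0.60894044] z(y) [0.07137864 0.13313294]
knob 69 [ 0.6063 -0.0086  0.1766] [ 0.5917 -0.0199  0.1661] [ 6.134e-01 -1.000e-04  1.836e-01]
plate [ 0.53  -1.112  0.05 ] [ 0.609 -0.185  0.241] [ 0.567 -0.839  0.125]
top lid 96 [0.4397 0.2565 0.0948] [0.027 0.027 0.01 ] col ext mid [0.4399 0.2578 0.0601] [0.053 0.054 0.011]
ring [0.5945 0.0792 0.1209] [0.6547 0.1596 0.1601] 138
ring c [0.6248 0.1297] z 0.1538
beam x(y) [0.15976042 0.60600798] z(y) [0.08621105 0.13795543]
knob 44 [ 0.6036 -0.011   0.1809] [ 0.596  -0.02    0.1683] [ 0.6116 -0.0023  0.1887]
plate [ 0.561 -0.223  0.062] [ 0.582 -0.185  0.155] [ 0.569 -0.206  0.125]
```

Call:
{"fn": "carry_out", "kwargs": {
  "motion": [0,0,0,0,0,-0.147,0,0,0,0,0,-0.147,0,0,0,0,0,-0.147,0,0,0,0,0,-0.147,0,0,0,0,0,-0.147,0,0,0,0,0,-0.147,0,0,0,0,0,-0.147,0,0,0,0,0,-0.147],
  "hand": 5.5,
  "grip_force": 15
}}

```text
clock: 1.9
tool_pos: [0.1465, -0.6076, 0.3028]
eef_rot: [0.759, 0.651, -0.0, 0.0]
contact_force: [-0.1, 0.1, 0.3]
opening: 0.62
```

Call:
{"fn": "carry_out", "kwargs": {
  "motion": [4.2,2.2,0,0,0,0,4.2,2.2,0,0,0,0,4.2,2.2,0,0,0,0,4.2,2.2,0,0,0,0,4.2,2.2,0,0,0,0,4.2,2.2,0,0,0,0,4.2,2.2,0,0,0,0,4.2,2.2,0,0,0,0]
}}

```text
clock: 2.9
tool_pos: [0.3742, -0.3024, 0.303]
eef_rot: [0.761, 0.649, 0.0, 0.0]
contact_force: [0.4, 0.3, 0.4]
opening: 0.626
```

Call:
{"fn": "carry_out", "kwargs": {
  "motion": [4.2,2,0,0,0,0,4.2,2,0,0,0,0,4.2,2,0,0,0,0,4.2,2,0,0,0,0,4.4,-1.2,0,0,0,0,4.4,-1.2,0,0,0,0,4.4,-1.2,0,0,0,0,4.4,-1.2,0,0,0,0]
}}

```text
clock: 3.9
tool_pos: [0.459, 0.0327, 0.3029]
eef_rot: [0.761, 0.649, 0.0, 0.0]
contact_force: [0.2, 0.6, 0.1]
opening: 0.622
```

Call:
{"fn": "carry_out", "kwargs": {
  "motion": [4.4,-1.1,0,0,0,0,4.4,-1.1,0,0,0,0,4.4,-1.1,1,0,0,0,4.4,-1.1,2,0,0,0,4.3,-1.0,2,0,0,0,0,0,0,0,0,0,0,0,0,0,0,0]
}}

```text
clock: 4.78
tool_pos: [0.4403, 0.2553, 0.2527]
eef_rot: [0.761, 0.649, -0.0, 0.0]
contact_force: [0.1, 0.2, 0.8]
opening: 0.625
```

```bash
python3 - <<'E'
from h import *
p,st=get("wrist"); save(p,"w1"); print(st["tool_pos"],st["eef_rot"]); w=cloud(p,st)
for d in finder.masks_of(p,"jar")[:4]:
    q=w[d["pixels"]]; q=q[~np.isnan(q[:,0])]
    lid=q[q[:,2]>.085]; col=q[(q[:,2]>.054)&(q[:,2]<.066)]
    print(d["p"],d["extent"],p["frame"][d["pixels"]].mean(0),len(lid))
    for s in (lid,col):
        if len(s)>30:
            c,r=cv2.minEnclosingCircle((s[:,:2]*1000).astype(np.float32)); print(np.round(c,1),round(r,1),s.mean(0).round(4),s.max(0)[2])
E
```

```text
[0.44028285 0.25528728 0.25270662] [ 7.60811769e-01  6.48972341e-01 -3.92439621e-04  4.45248102e-04]
0.75 [243.2, 268.4, 309.4, 337.8] [233.9495691  184.16820938 199.90520268] 405
[427.5 214.7] 67.7 [0.4145 0.1598 0.093 ] 0.2642510296006333
[412.2 148.1] 28.1 [0.4141 0.1574 0.0608] 0.06591062837110584
0.65 [362.9, 118.1, 440.9, 187.4] [244.74119518 214.68279936 226.71529198] 1648
[534.5 277. ] 15.0 [0.5332 0.278  0.0943] 0.09686307429875934
[534.5 277. ] 27.9 [0.5282 0.2822 0.0609] 0.06597295643782458
0.57 [245.8, 155.9, 317.4, 228.3] [238.24741707 235.57721588 232.67944535] 1406
[436.9 258.7] 14.9 [0.4372 0.26   0.0945] 0.09718726222441915
[436.8 258.8] 27.7 [0.4384 0.2661 0.061 ] 0.06591408817832711
```

View pics/w1.png

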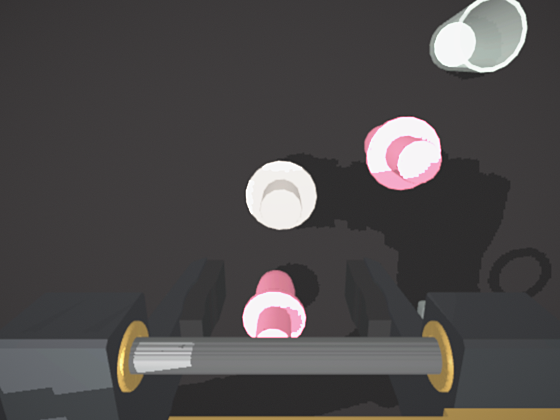

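Call:
{"fn": "carry_out", "kwargs": {
  "motion": [0.3,-0.2,3,0,0,0,0,0,4,0,0,0,0,0,3,0,0,0,0,0,1.5,0,0,0,0,0,0.7,0,0,0,0,0,0.2,0,0,0,0,0,0,0,0,0]
}}

```text
clock: 5.75
tool_pos: [0.4391, 0.2594, 0.1294]
eef_rot: [0.761, 0.649, 0.001, 0.0]
contact_force: [-0.6, 0.7, 0.2]
opening: 0.625
```

Call:
{"fn": "carry_out", "kwargs": {
  "motion": [0,0,0,0,0,0,0,0,0,0,0,0,0,0,0,0,0,0,0,0,0,0,0,0,0,0,0,0,0,0],
  "hand": 2.0,
  "grip_force": 20
}}

```text
clock: 6.38
tool_pos: [0.4387, 0.2594, 0.1289]
eef_rot: [0.761, 0.649, 0.0, 0.0]
contact_force: [-1.4, -0.2, 2.6]
opening: 0.335
```

Call:
{"fn": "carry_out", "kwargs": {
  "motion": [0,0,-0.5,0,0,0,0,0,-2,0,0,0,0,0,-4,0,0,0,0,0,-4,0,0,0,0,0,-4,0,0,0,0,0,-2.5,0,0,0,0,0,0,0,0,0,0,0,0,0,0,0]
}}

```text
clock: 7.38
tool_pos: [0.4382, 0.2586, 0.2976]
eef_rot: [0.761, 0.649, -0.001, 0.0]
contact_force: [-0.5, 0.3, -3.1]
opening: 0.333
```

```bash
python3 - <<'E'
from h import *
F=[]
for i in range(14):
    p,st=get("scene"); F.append(st["contact_force"])
F=np.array(F); print(F.mean(0),F.std(0),st["tool_pos"],st["opening"])
w=cloud(p).reshape(-1,3); 
q=w[(np.hypot(w[:,0]-.439,w[:,1]-.259)<.045)&(w[:,2]<.29)&(w[:,2]>.1)]
print(np.nanmin(q,0),np.nanmax(q,0))
E
```

```text
[-0.10988012  0.10913438 -1.90231156] [0.48315475 0.60260158 0.4937703 ] [0.43865749 0.2592832  0.29869383] 0.3337606004237575
[0.40885414 0.22978181 0.16844109] [0.47223558 0.28462239 0.28821848]
```

Call:
{"fn": "carry_out", "kwargs": {
  "motion": [-1.5,2,-1,0,0,0,-2.5,3.2,-1,0,0,0,-2.5,3.2,0,0,0,0,-2.5,3.2,0,0,0,0,-2.5,3.2,0,0,0,0,-2.5,3.2,0,0,0,0,-2,2.4,0,0,0,0,0,0,0,0,0,0]
}}

```text
clock: 9.07
tool_pos: [0.6163, 0.0657, 0.3181]
eef_rot: [0.763, 0.647, -0.0, 0.001]
contact_force: [0.1, 0.1, -1.5]
opening: 0.335
```

```bash
python3 - <<'E'
from h import *
from scipy.optimize import least_squares
p,st=get("wrist"); save(p,"w2"); print(st["tool_pos"]); w=cloud(p,st); t=np.array(st["tool_pos"])
x=np.array([.159,.987]);y=np.array([.987,-.159])
f=w.reshape(-1,3); f=f[~np.isnan(f[:,0])]
q=f[(np.hypot(f[:,0]-.625,f[:,1]-.13)<.042)&(f[:,2]>.145)&(f[:,2]<.168)]
s=least_squares(lambda c:np.maximum(abs(np.hypot(*(q[:,:2]-c).T)-.027)-.003,0),[.625,.13],loss="soft_l1",f_scale=.002).x
print("ring",len(q),s,np.percentile(q,[1,50,99],axis=0).round(4))
c,r=cv2.minEnclosingCircle((q[:,:2]*1000).astype(np.float32));print(c,r)
h=f[(np.hypot(f[:,0]-t[0],f[:,1]-t[1])<.05)&(f[:,2]<t[2]-.05)&(f[:,2]>t[2]-.14)]
print("held",len(h),(h.min(0)-t).round(4),(h.max(0)-t).round(4))
d=h[:,:2]-t[:2]; L=np.c_[d@x,d@y,h[:,2]-t[2]]; 
for a in np.arange(-.13,-.04,.01):
    k=L[(L[:,2]>a)&(L[:,2]<a+.01)]
    if len(k): print(round(a,3),len(k),k[:,:2].min(0).round(4),k[:,:2].max(0).round(4))
E
```

```text
[0.61633077 0.06574007 0.31806619]
ring 3430 [0.62252698 0.13081187] [[0.5934 0.0908 0.1459]
 [0.6206 0.131  0.1526]
 [0.6519 0.1613 0.1567]]
(623.7315063476562, 125.59515380859375) 37.48001480102539
held 5958 [-0.0272 -0.0025 -0.1292] [ 0.0294  0.0269 -0.05  ]
-0.13 73 [ 0.0108 -0.0141] [0.0172 0.0123]
-0.12 226 [ 0.0072 -0.0186] [0.0183 0.0149]
-0.11 247 [ 0.0115 -0.0155] [0.0184 0.0131]
-0.1 19 [ 0.0168 -0.0078] [0.018  0.0034]
-0.08 200 [ 0.0079 -0.0254] [0.0266 0.0254]
-0.07 3743 [-0.0002 -0.0271] [0.0268 0.0256]
-0.06 1450 [-0.0006 -0.0292] [0.0139 0.0281]
```

View pics/w2.png

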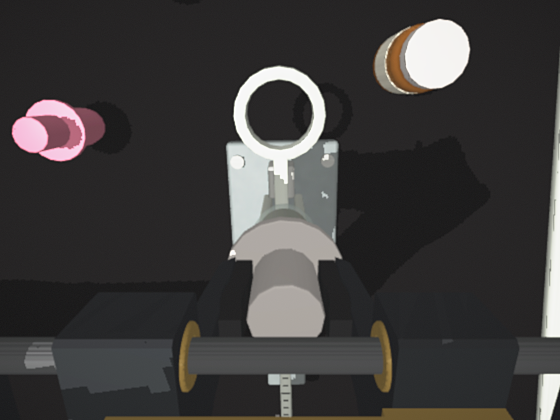

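Call:
{"fn": "carry_out", "kwargs": {
  "motion": [2,-0.1,0,0,0,0,3,-0.2,0,0,0,0,1.65,0,0,0,0,0,0,0,0,0,0,0,0,0,2,0,0,0,0,0,1,0,0,0,0,0,0,0,0,0]
}}

```text
clock: 10.0
tool_pos: [0.6221, 0.1343, 0.2879]
eef_rot: [0.761, 0.649, -0.001, -0.0]
contact_force: [0.0, -0.0, -0.9]
opening: 0.333
```

```bash
python3 - <<'E'
from h import *
for n in("scene","top"):
    p,st=get(n); save(p,"s2"+n); print(st["tool_pos"],st["contact_force"])
a=cv2.resize(cv2.imread("pics/s2scene.png")[130:280,180:340],(480,450)); b=cv2.resize(cv2.imread("pics/s2top.png")[160:260,220:300],(320,450))
cv2.imwrite("pics/m2.png",np.hstack([a,b]))
E
```

```text
[0.62205934 0.13434232 0.28790902] [ 0.03436831 -0.0486958  -0.88543186]
[0.62246168 0.13474923 0.28863238] [ 0.15362317  0.56366519 -1.59888148]
```

View pics/m2.png

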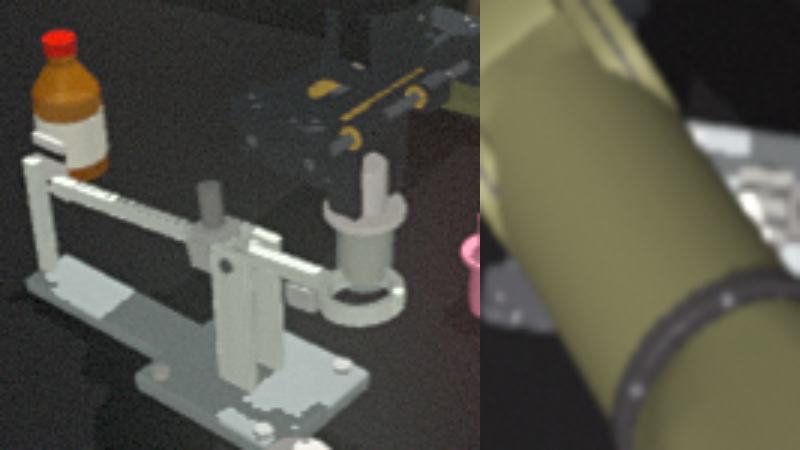

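Call:
{"fn": "carry_out", "kwargs": {
  "motion": [-0.25,0.2,0,0,0,0,0,0,0,0,0,0,0,0,0,0,0,0,0,0,0,0,0,0]
}}

```text
clock: 10.6
tool_pos: [0.624, 0.1326, 0.2888]
eef_rot: [0.761, 0.649, 0.0, 0.0]
contact_force: [0.5, 0.6, -1.6]
opening: 0.335
```

```bash
python3 - <<'E'
from h import *
from scipy.optimize import least_squares
P=[];A=[]
for i in range(4):
    p,st=get("scene"); P.append(st["tool_pos"]); A.append(cloud(p).reshape(-1,3))
print(np.mean(P,0),np.std(P,0))
f=np.vstack(A); f=f[~np.isnan(f[:,0])]; z=np.mean(P,0)[2]
def fc(lo,hi,r0,r1):
    q=f[(np.hypot(f[:,0]-.624,f[:,1]-.132)<.04)&(f[:,2]>lo)&(f[:,2]<hi)]
    s=least_squares(lambda c:np.maximum(abs(np.hypot(*(q[:,:2]-c).T)-(r0+r1)/2)-(r1-r0)/2,0),[.624,.132],loss="soft_l1",f_scale=.001).x
    print(len(q),s.round(4),np.percentile(q,[2,98],axis=0).round(4))
fc(.149,.158,.023,.031)
c=z-.129
fc(c+.056,c+.064,.015,.028)
fc(c+.005,c+.05,.017,.0195)
E
```

```text
[0.62399994 0.13262877 0.28874645] [4.86360017e-06 1.47296123e-05 3.08849686e-05]
764 [0.6246 0.1303] [[0.5989 0.0978 0.1492]
 [0.6545 0.1608 0.1568]]
743 [0.6244 0.13  ] [[0.605  0.1065 0.2163]
 [0.6519 0.1576 0.2231]]
1212 [0.624  0.1307] [[0.6207 0.1185 0.1661]
 [0.6437 0.1497 0.2078]]
```

Call:
{"fn": "carry_out", "kwargs": {
  "motion": [0,0,1.0,0,0,0,0,0,1.5,0,0,0,0,0,1.5,0,0,0,0,0,1,0,0,0,0,0,0.3,0,0,0,0,0,0,0,0,0]
}}

```text
clock: 11.55
tool_pos: [0.6241, 0.1326, 0.2356]
eef_rot: [0.761, 0.649, 0.0, 0.0]
contact_force: [-0.1, 0.6, -1.4]
opening: 0.333
```

Call:
{"fn": "carry_out", "kwargs": {
  "motion": [0,0,0.3,0,0,0,0,0,0.3,0,0,0,0,0,0.3,0,0,0,0,0,0.3,0,0,0,0,0,0.3,0,0,0,0,0,0.3,0,0,0,0,0,0,0,0,0]
}}

```text
clock: 12.42
tool_pos: [0.6239, 0.1325, 0.2174]
eef_rot: [0.761, 0.649, -0.0, -0.0]
contact_force: [-0.1, 0.1, -1.7]
opening: 0.332
```

Call:
{"fn": "carry_out", "kwargs": {
  "motion": [0,0,0.3,0,0,0,0,0,0.3,0,0,0,0,0,0.2,0,0,0,0,0,0.1,0,0,0,0,0,0,0,0,0,0,0,0,0,0,0]
}}

```text
clock: 13.18
tool_pos: [0.624, 0.1325, 0.2088]
eef_rot: [0.761, 0.649, -0.0, 0.0]
contact_force: [-0.3, 0.3, -1.0]
opening: 0.333
```

```bash
python3 - <<'E'
from h import *
F=[];A=[]
for i in range(4):
    p,st=get("scene"); F.append(st["contact_force"]); A.append(cloud(p).reshape(-1,3))
print(np.mean(F,0),st["tool_pos"])
f=np.vstack(A); f=f[~np.isnan(f[:,0])]
q=f[(np.hypot(f[:,0]-.624,f[:,1]-.131)<.036)&(f[:,2]>.11)&(f[:,2]<.2)]
r=np.hypot(q[:,0]-.624,q[:,1]-.131)
print(np.percentile(q[(r>.0285)&(r<.032)][:,2],[50,90,98]), np.percentile(q[(r>.018)&(r<.026)][:,2],[50,90,98]))
b=f[(f[:,1]<-.05)&(f[:,1]>-.19)&(f[:,2]>.11)&(f[:,2]<.18)&(abs(f[:,0]-.6)<.06)]
print(np.polyfit(b[:,1],b[:,2],1))
save(p,"s3")
E
```

```text
[ 0.11339162  0.72086781 -0.80789047] [0.6240445  0.13252431 0.20876854]
[0.13149358 0.1798635  0.19263892] [0.14263508 0.18878725 0.19698677]
[-0.03583788  0.14485679]
```

Call:
{"fn": "carry_out", "kwargs": {
  "motion": [0,0,0.1,0,0,0,0,0,0.1,0,0,0,0,0,0,0,0,0]
}}

```text
clock: 13.75
tool_pos: [0.6241, 0.1327, 0.207]
eef_rot: [0.761, 0.649, 0.0, 0.0]
contact_force: [-0.7, 0.1, 2.2]
opening: 0.333
```

Call:
{"fn": "carry_out", "kwargs": {
  "motion": [0,0,0.1,0,0,0,0,0,0.05,0,0,0,0,0,0,0,0,0]
}}

```text
clock: 14.12
tool_pos: [0.6243, 0.1334, 0.2056]
eef_rot: [0.761, 0.649, 0.001, -0.0]
contact_force: [-1.5, 3.3, 5.0]
opening: 0.332
```

```bash
python3 - <<'E'
from h import *
F=[];A=[]
for i in range(5):
    p,st=get("scene"); F.append(st["contact_force"]); A.append(cloud(p).reshape(-1,3))
print(np.mean(F,0),st["tool_pos"])
f=np.vstack(A); f=f[~np.isnan(f[:,0])]
b=f[(f[:,1]<-.05)&(f[:,1]>-.19)&(f[:,2]>.11)&(f[:,2]<.18)&(abs(f[:,0]-.6)<.06)]
print(np.polyfit(b[:,1],b[:,2],1))
save(p,"s3")
cv2.imwrite("pics/m3.png",cv2.resize(cv2.imread("pics/s3.png")[130:280,180:340],(640,600),interpolation=cv2.INTER_CUBIC))
E
```

```text
[-1.07623476  3.62484966  5.27210246] [0.62425135 0.13342772 0.20562995]
[-0.04422541  0.14583171]
```

View pics/m3.png

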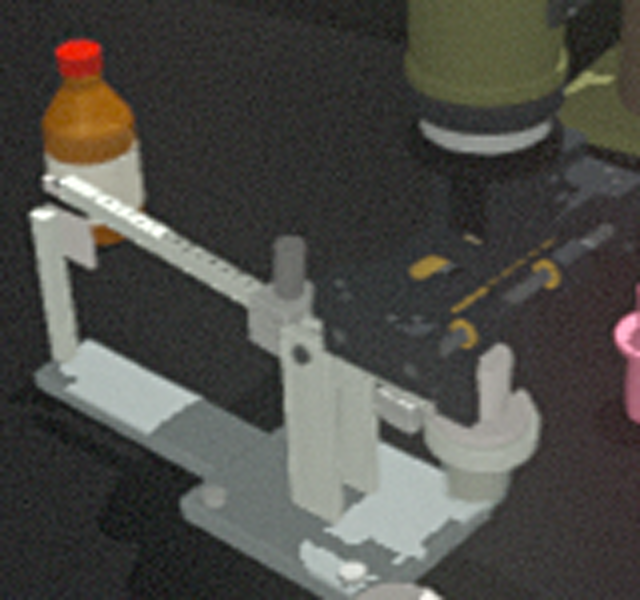

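Call:
{"fn": "carry_out", "kwargs": {
  "motion": [0,0,-0.12,0,0,0,0,0,0,0,0,0]
}}

```text
clock: 14.62
tool_pos: [0.6241, 0.1321, 0.2061]
eef_rot: [0.761, 0.649, -0.0, 0.0]
contact_force: [0.2, 1.6, 1.5]
opening: 0.335
```

Call:
{"fn": "carry_out", "kwargs": {
  "motion": [0,0,0,0,0,0,0,0,0,0,0,0,0,0,0,0,0,0,0,0,-1,0,0,0,0,0,-3,0,0,0,0,0,-4,0,0,0,0,0,-2,0,0,0],
  "hand": 5
}}

```text
clock: 15.5
tool_pos: [0.6248, 0.133, 0.3095]
eef_rot: [0.761, 0.649, 0.002, 0.001]
contact_force: [0.1, -0.3, -0.4]
opening: 0.57
```

Call:
{"fn": "carry_out", "kwargs": {
  "motion": [-3,0,0,0,0,0,-4,0,0,0,0,0,-5,0,0,0,0,0,-5,0,0,0,0,0,-3,0,0,0,0,0,0,0,0,0,0,0,0,0,0,0,0,0,0,0,0,0,0,0]
}}

```text
clock: 16.5
tool_pos: [0.5929, -0.0628, 0.3067]
eef_rot: [0.76, 0.65, 0.001, -0.0]
contact_force: [0.4, 0.6, -0.0]
opening: 0.562
```

```bash
cat >> h.py <<'E'
X=np.array([.159,.987]);Y=np.array([.987,-.159]); PV=np.array([.6069,.0216])
def wristlook(name):
    p,st=get("wrist"); save(p,name); w=cloud(p,st); t=np.array(st["tool_pos"]); f=w.reshape(-1,3); f=f[~np.isnan(f[:,0])]
    d=f[:,:2]-t[:2]; L=np.c_[d@X,d@Y,f[:,2]]   # tool-xy offset, world z
    D=(f[:,:2]-PV); S=np.c_[D@X,D@Y,f[:,2]]
    return p,t,f,L,S
E
python3 - <<'E'
from h import *
p,t,f,L,S=wristlook("w3"); print(t)
k=(S[:,2]>.172)&(abs(S[:,1])<.02)&(S[:,0]<.03)&(S[:,0]>-.08)&(S[:,2]<.2)
q=L[k]; top=q[q[:,2]>q[:,2].max()-.006]; c,r=cv2.minEnclosingCircle((top[:,:2]*1000).astype(np.float32))
print("knob tool offs mm",c,r,len(q),top.mean(0),"S",S[k].mean(0))
j=(np.hypot(S[:,0]-.11,S[:,1])<.04)&(S[:,2]>.12); q=S[j]; lid=q[q[:,2]>q[:,2].max()-.008]; print("lid",lid.mean(0),lid[:,:2].max(0)-lid[:,:2].min(0))
b=S[(abs(S[:,1])<.004)&(S[:,0]<-.045)&(S[:,0]>-.2)&(S[:,2]>.1)&(S[:,2]<.19)]; 
if len(b)>20: print("beam",np.polyfit(b[:,0],b[:,2],1),b[:,0].min())
E
```

```text
[ 0.59285947 -0.0628184   0.30673734]
knob tool offs mm (62.42058181762695, 0.08640354126691818) 8.827936172485352 811 [6.26660216e-02 1.00146539e-04 1.87731150e-01] S [-0.02288739 -0.00033533  0.18773115]Traceback (most recent call last):
  File "<stdin>", line 6, in <module>
    return umr_maximum(a, axis, None, out, keepdims, initial, where)
ValueError: zero-size array to reduction operation maximum which has no identity
```

View pics/w3.png

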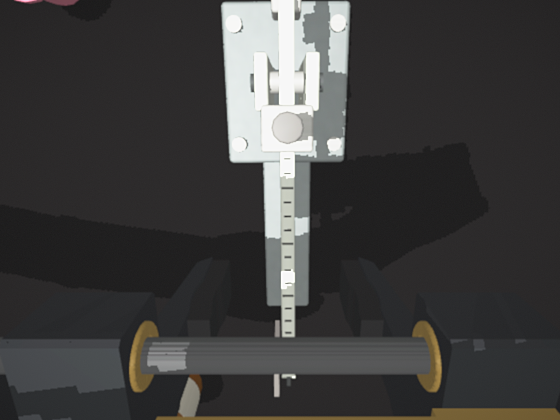

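Call:
{"fn": "carry_out", "kwargs": {
  "motion": [2.5,0.1,0,0,0,0,3,0,1,0,0,0,0.75,0,2.5,0,0,0,0,0,2.5,0,0,0,0,0,1.6,0,0,0,0,0,0.7,0,0,0,0,0,0,0,0,0,0,0,0,0,0,0],
  "hand": 4
}}

```text
clock: 17.55
tool_pos: [0.6039, -0.0034, 0.2242]
eef_rot: [0.761, 0.649, 0.001, 0.0]
contact_force: [-0.3, 1.2, -0.5]
opening: 0.458
```

Call:
{"fn": "carry_out", "kwargs": {
  "motion": [0,0,0,0,0,0,0,0,0,0,0,0,0,0,0,0,0,0,0,0,0,0,0,0,0,0,0,0,0,0],
  "hand": 1.2,
  "grip_force": 8
}}

```text
clock: 18.18
tool_pos: [0.6034, -0.0034, 0.2237]
eef_rot: [0.761, 0.649, 0.0, 0.0]
contact_force: [-0.4, -0.4, 3.3]
opening: 0.202
```

Call:
{"fn": "carry_out", "kwargs": {
  "motion": [-0.5,0,-0.05,0,0,0,-0.8,0,-0.08,0,0,0,-0.9,0,-0.09,0,0,0,-0.9,0,-0.09,0,0,0,-0.9,0,-0.09,0,0,0,-0.9,0,-0.09,0,0,0,-0.6,0,-0.06,0,0,0,0,0,0,0,0,0]
}}

```text
clock: 19.18
tool_pos: [0.595, -0.0595, 0.2291]
eef_rot: [0.761, 0.649, -0.0, 0.001]
contact_force: [2.9, -1.7, 0.3]
opening: 0.201
```

Call:
{"fn": "carry_out", "kwargs": {
  "motion": [0,0,0,0,0,0,0,0,0,0,0,0,0,0,0,0,0,0,0,0,0,0,0,0],
  "hand": 3.2
}}

```text
clock: 19.68
tool_pos: [0.5945, -0.0576, 0.2288]
eef_rot: [0.761, 0.649, -0.0, -0.0]
contact_force: [-0.8, -0.1, 0.2]
opening: 0.362
```

```bash
cat >> h.py <<'E'
def tilt(n=3):
    A=[]
    for i in range(n):
        p,st=get("scene"); w=cloud(p).reshape(-1,3); A.append(w[~np.isnan(w[:,0])])
    f=np.vstack(A); D=f[:,:2]-PV; S=np.c_[D@X,D@Y,f[:,2]]
    b=S[(abs(S[:,1])<.008)&(S[:,0]<-.05)&(S[:,0]>-.222)&(S[:,2]>.1)&(S[:,2]<.175)]
    # top edge of the beam in bins along it, clear of gripper and poise
    r=[]
    for a in np.arange(-.22,-.05,.01):
        k=b[(b[:,0]>=a)&(b[:,0]<a+.01)]
        if len(k)>5: r.append((a+.005,np.percentile(k[:,2],80)))
    return np.array(r),p,S
E
python3 - <<'E'
from h import *
r,p,S=tilt(); print(r.round(4)); print(np.polyfit(r[:,0],r[:,1],1)); save(p,"s4")
st=monitor.get_state(); print(st["tool_pos"],st["contact_force"],st["opening"])
cv2.imwrite("pics/m4.png",cv2.resize(cv2.imread("pics/s4.png")[130:280,180:340],(640,600),interpolation=cv2.INTER_CUBIC))
E
```

```text
[[-0.215   0.1377]
 [-0.205   0.122 ]
 [-0.195   0.123 ]
 [-0.185   0.1233]
 [-0.175   0.125 ]
 [-0.165   0.1259]
 [-0.155   0.1269]
 [-0.145   0.1271]
 [-0.135   0.1286]
 [-0.125   0.1298]
 [-0.115   0.1304]
 [-0.095   0.1746]
 [-0.085   0.1697]
 [-0.075   0.1477]
 [-0.065   0.135 ]
 [-0.055   0.1365]]
[0.17511705 0.15918496]
[ 0.59464706 -0.05766501  0.22887622] [ 0.25469647 -0.21523514  0.0471716 ] 0.3628582094605726
```

View pics/m4.png

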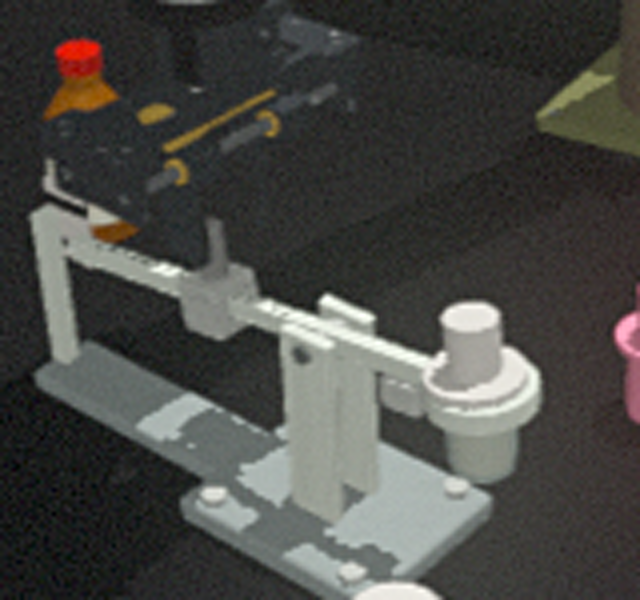

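Call:
{"fn": "carry_out", "kwargs": {
  "motion": [-0.5,0,0.5,0,0,0,-0.4,0,0.6,0,0,0,0,0,0.5,0,0,0,0,0,0,0,0,0]
}}

```text
clock: 20.32
tool_pos: [0.593, -0.0666, 0.2123]
eef_rot: [0.761, 0.649, -0.0, -0.0]
contact_force: [0.2, 0.8, 0.0]
opening: 0.361
```

Call:
{"fn": "carry_out", "kwargs": {
  "motion": [0,0,0,0,0,0,0,0,0,0,0,0,0,0,0,0,0,0,0,0,0,0,0,0],
  "hand": 1.2
}}

```text
clock: 20.82
tool_pos: [0.5939, -0.0664, 0.2132]
eef_rot: [0.761, 0.649, 0.001, 0.0]
contact_force: [2.5, 0.7, -0.7]
opening: 0.199
```

Call:
{"fn": "carry_out", "kwargs": {
  "motion": [0.3,0,-0.03,0,0,0,0.5,0,-0.05,0,0,0,0.5,0,-0.05,0,0,0,0,0,0,0,0,0,0,0,0,0,0,0]
}}

```text
clock: 21.45
tool_pos: [0.596, -0.0527, 0.2145]
eef_rot: [0.76, 0.649, 0.001, -0.0]
contact_force: [4.6, -0.4, 0.9]
opening: 0.203
```

Call:
{"fn": "carry_out", "kwargs": {
  "motion": [0,0,0,0,0,0,0,0,0,0,0,0,0,0,0,0,0,0,0,0,0,0,0,0,0,0,0,0,0,0,0,0,0,0,0,0,0,0,0,0,0,0,0,0,0,0,0,0],
  "hand": 3.2
}}

```text
clock: 22.45
tool_pos: [0.5954, -0.0538, 0.2142]
eef_rot: [0.761, 0.649, -0.0, 0.0]
contact_force: [-0.1, 0.1, 0.2]
opening: 0.361
```

```bash
python3 - <<'E'
from h import *
r,p,S=tilt(4); k=(r[:,0]>-.2)&(r[:,0]<-.115); print(r.round(4).tolist()); print(np.polyfit(r[k,0],r[k,1],1)); save(p,"s5")
st=monitor.get_state(); print(st["tool_pos"],st["contact_force"],st["opening"])
E
```

```text
[[-0.215, 0.1287], [-0.205, 0.1373], [-0.195, 0.1353], [-0.185, 0.1357], [-0.175, 0.1351], [-0.165, 0.1352], [-0.155, 0.1347], [-0.145, 0.1355], [-0.135, 0.1392], [-0.125, 0.1397], [-0.115, 0.1367], [-0.105, 0.1297], [-0.075, 0.1659], [-0.065, 0.1701], [-0.055, 0.1467]]
[0.05840262 0.14565767]
[ 0.59534532 -0.05377498  0.21421769] [-0.92768327 -0.18856457  0.24944309] 0.36558022331352014
```

Call:
{"fn": "carry_out", "kwargs": {
  "motion": [0,0,-1,0,0,0,0,0,-3,0,0,0,0,0,-4,0,0,0,0,0,-2,0,0,0,0,0,0,0,0,0,0,0,0,0,0,0]
}}

```text
clock: 23.4
tool_pos: [0.5948, -0.0539, 0.3135]
eef_rot: [0.761, 0.649, -0.001, -0.0]
contact_force: [-0.1, -0.0, -0.1]
opening: 0.364
```

```bash
python3 - <<'E'
from h import *
r,p,S=tilt(4); k=(r[:,0]>-.2)&(r[:,0]<-.105); print(r.round(4).tolist()); print(np.polyfit(r[k,0],r[k,1],1),((.1416-r[k,1])/-r[k,0]).mean()); save(p,"s6")
st=monitor.get_state(); print(st["tool_pos"],st["clock"])
k=S[(S[:,2]>.165)&(abs(S[:,1])<.02)&(S[:,0]<-.03)&(S[:,0]>-.12)&(S[:,2]<.2)]; print("knob",k[:,:2].min(0),k[:,:2].max(0),k[:,2].max(),len(k))
cv2.imwrite("pics/m6.png",np.hstack([cv2.resize(cv2.imread("pics/s6.png")[150:250,180:280],(500,500),interpolation=cv2.INTER_CUBIC),cv2.resize(cv2.imread("pics/s6.png")[165:195,180:198],(300,500),interpolation=cv2.INTER_CUBIC)]))
E
```

```text
[[-0.215, 0.1484], [-0.205, 0.153], [-0.195, 0.1525], [-0.185, 0.1519], [-0.175, 0.1518], [-0.165, 0.1502], [-0.155, 0.15], [-0.145, 0.1494], [-0.135, 0.1491], [-0.125, 0.1483], [-0.115, 0.1477], [-0.105, 0.1476], [-0.095, 0.1475], [-0.085, 0.1559], [-0.065, 0.1697], [-0.055, 0.1514]]
[-0.05972193  0.14084102] -0.054687590802121155
[ 0.59492372 -0.05382805  0.31321378] 23.6
knob [-0.07839976 -0.00781075] [-0.05883593  0.01180785] 0.19024088841294107 350
```

View pics/m6.png

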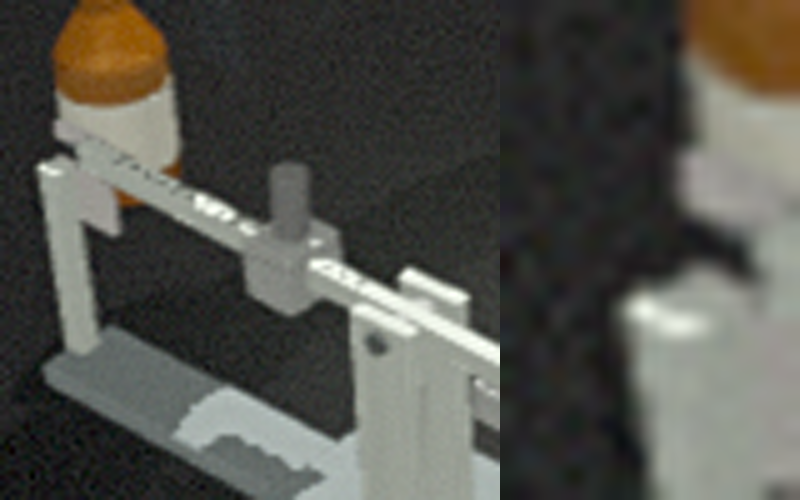

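Call:
{"fn": "carry_out", "kwargs": {
  "motion": [0.7,0.07,2,0,0,0,0,0,3.4,0,0,0,0,0,2.5,0,0,0,0,0,1,0,0,0,0,0,0,0,0,0]
}}

```text
clock: 24.22
tool_pos: [0.597, -0.0469, 0.2247]
eef_rot: [0.761, 0.649, -0.0, -0.0]
contact_force: [0.4, -0.4, 0.4]
opening: 0.365
```

Call:
{"fn": "carry_out", "kwargs": {
  "motion": [0,0,0,0,0,0,0,0,0,0,0,0,0,0,0,0,0,0,0,0,0,0,0,0],
  "hand": 1.2
}}

```text
clock: 24.72
tool_pos: [0.597, -0.0471, 0.2255]
eef_rot: [0.761, 0.649, -0.0, 0.0]
contact_force: [-1.9, -0.0, 1.7]
opening: 0.201
```

Call:
{"fn": "carry_out", "kwargs": {
  "motion": [-0.2,0,-0.01,0,0,0,-0.22,0,-0.02,0,0,0,-0.1,0,0,0,0,0,0,0,0,0,0,0,0,0,0,0,0,0]
}}

```text
clock: 25.35
tool_pos: [0.5963, -0.0521, 0.2255]
eef_rot: [0.761, 0.649, -0.0, -0.0]
contact_force: [-1.2, 2.0, -0.3]
opening: 0.198
```

Call:
{"fn": "carry_out", "kwargs": {
  "motion": [0,0,0,0,0,0,0,0,0,0,0,0,0,0,0,0,0,0,0,0,-1,0,0,0,0,0,-3,0,0,0,0,0,-4,0,0,0,0,0,-1,0,0,0,0,0,0,0,0,0],
  "hand": 3.2
}}

```text
clock: 26.35
tool_pos: [0.5964, -0.0522, 0.3161]
eef_rot: [0.761, 0.649, 0.0, 0.001]
contact_force: [0.2, 0.4, 0.1]
opening: 0.364
```

Call:
{"fn": "carry_out", "kwargs": {
  "motion": [0,0,0,0,0,0,0,0,0,0,0,0,0,0,0,0,0,0,0,0,0,0,0,0,0,0,0,0,0,0,0,0,0,0,0,0,0,0,0,0,0,0,0,0,0,0,0,0]
}}

```text
clock: 27.35
tool_pos: [0.5963, -0.0521, 0.3156]
eef_rot: [0.761, 0.649, -0.0, 0.0]
contact_force: [-0.6, 0.4, 0.0]
opening: 0.367
```

```bash
cat > t.py <<'E'
from h import *
import sys
for i in range(2):
    r,p,S=tilt(4); k=(r[:,0]>-.2)&(r[:,0]<-.105); print(np.polyfit(r[k,0],r[k,1],1),-((r[k,1]-.1415)/-r[k,0]).mean())
save(p,sys.argv[1]); st=monitor.get_state(); print(st["tool_pos"],st["clock"])
k=S[(S[:,2]>.165)&(abs(S[:,1])<.02)&(S[:,0]<-.03)&(S[:,0]>-.12)&(S[:,2]<.2)]; print("knob",k[:,:2].min(0),k[:,:2].max(0),k[:,2].max(),len(k))
E
python3 t.py s7
```

```text
[0.00469261 0.1419446 ] 0.0017452208209887226
[-0.0005396   0.14146601] -0.0003112976204169429
[ 0.59633238 -0.05213548  0.31551852] 27.75
knob [-0.08447189 -0.00823646] [-0.0661862   0.01439809] 0.1864185927302524 302
```

Call:
{"fn": "carry_out", "kwargs": {
  "motion": [0,0,-3,0,0,0,0,-3,-3,0,0,0,0,-5,0,0,0,0,0,-4,0,0,0,0,0,0,0,0,0,0,0,0,0,0,0,0,0,0,0,0,0,0]
}}

```text
clock: 28.62
tool_pos: [0.4791, -0.0333, 0.3755]
eef_rot: [0.761, 0.649, 0.001, 0.0]
contact_force: [-0.5, -0.3, 0.6]
opening: 0.363
```

```bash
python3 t.py s8; python3 - <<'E'
from h import *
im=cv2.imread("pics/s8.png")
p,_=get("scene")
# pixel of pointer tip if level, and plate band
T=np.linalg.inv(T_cw(p))
def pr(s,y,z):
    w=np.r_[PV+X*s+Y*y,z]; c=T[:3,:3]@w+T[:3,3]; return p["fx"]*c[0]/c[2]+p["cx"],p["fy"]*c[1]/c[2]+p["cy"]
for z in (.1305,.135,.1395): print(z,"tip",pr(-.23,0,z),"plate",pr(-.23,-.01,z))
print("mm/px", pr(-.23,0,.155))
A=cv2.resize(im[140:260,180:340],(500,375),interpolation=cv2.INTER_CUBIC); B=cv2.resize(im[170:205,183:209],(298,375),interpolation=cv2.INTER_CUBIC)
cv2.imwrite("pics/m8.png",np.hstack([A,B]))
# top camera check
q,_=get("top"); w=cloud(q).reshape(-1,3); w=w[~np.isnan(w[:,0])]; D=w[:,:2]-PV; S=np.c_[D@X,D@Y,w[:,2]]
b=S[(abs(S[:,1]+0)<.008)&(((S[:,0]<-.1)&(S[:,0]>-.2))|((S[:,0]>.03)&(S[:,0]<.075)))&(S[:,2]>.125)&(S[:,2]<.16)]; print("top",len(b),np.polyfit(b[:,0],b[:,2],1))
E
```

```text
[0.00959149 0.1429495 ] -3.641937632932502e-05
[0.00449316 0.14190524] 0.0017870399770680428
[ 0.47792905 -0.03320222  0.37541783] 29.025
knob [-0.08615242 -0.007413  ] [-0.06548771  0.01273089] 0.18667291998290092 300
0.1305 tip (np.float64(194.66860020476977), np.float64(183.0449718510328)) plate (np.float64(197.63948708274134), np.float64(181.48007548012947))
0.135 tip (np.float64(194.44408969602966), np.float64(181.5349785411707)) plate (np.float64(197.42284956164485), np.float64(179.9750300685996))
0.1395 tip (np.float64(194.21857092024607), np.float64(180.0182039162655)) plate (np.float64(197.20524457727907), np.float64(178.46326340145907))
mm/px (np.float64(193.43397134024136), np.float64(174.74121210249174))
top 184 [-0.01061795  0.13941734]
```

View pics/m8.png

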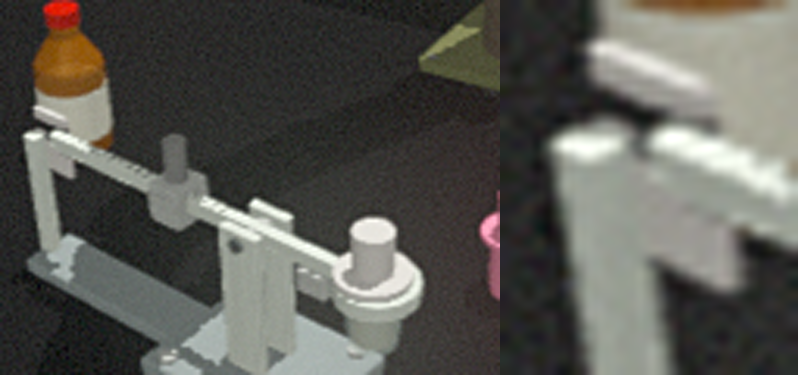

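Call:
{"fn": "carry_out", "kwargs": {
  "motion": [-2,2.9,0,0,0,0,-3,4,0,0,0,0,-3,3,0,0,0,0,-1,2,0,0,0,0,0,0,0,0,0,0,0,0,0,0,0,0,0,0,0,0,0,0]
}}

```text
clock: 30.0
tool_pos: [0.5805, -0.1397, 0.3758]
eef_rot: [0.76, 0.65, -0.0, -0.0]
contact_force: [-0.8, -0.1, -0.4]
opening: 0.363
```

```bash
python3 - <<'E'
from h import *
for i in range(3):
    p,t,f,L,S=wristlook("w9")
    b=S[(abs(S[:,1])<.0035)&(S[:,2]>.115)&(S[:,2]<.165)]
    o=[(round(a,2),len(k),round(float(np.median(k[:,2])),4)) for a in np.arange(-.24,.1,.02) for k in [b[(b[:,0]>a)&(b[:,0]<a+.02)]] if len(k)>8]
    m=((b[:,0]<-.1)&(b[:,0]>-.22))|((b[:,0]>-.05)&(b[:,0]<-.02))|((b[:,0]>.02)&(b[:,0]<.07)); print(t,np.polyfit(b[m,0],b[m,2],1))
print(o)
m=(np.hypot(S[:,0]-.11,S[:,1])<.036)&(S[:,2]>.12)&(S[:,2]<.2); print("jar",m.sum(),S[m].min(0),S[m].max(0))
E
```

```text
[ 0.58053701 -0.13968598  0.37580251] [0.00666212 0.14212247]
[ 0.58064995 -0.13986872  0.37584224] [0.00784499 0.14222262]
[ 0.58074365 -0.1400613   0.37585621] [0.00717622 0.14217116]
[(np.float64(-0.24), 82, 0.1274), (np.float64(-0.22), 115, 0.1407), (np.float64(-0.2), 160, 0.1409), (np.float64(-0.18), 168, 0.1409), (np.float64(-0.16), 173, 0.1412), (np.float64(-0.14), 184, 0.1414), (np.float64(-0.12), 199, 0.1414), (np.float64(-0.1), 167, 0.1424), (np.float64(-0.08), 56, 0.1504), (np.float64(-0.06), 242, 0.1418), (np.float64(-0.04), 250, 0.1419), (np.float64(-0.02), 81, 0.142)]Traceback (most recent call last):
  File "<stdin>", line 8, in <module>
    return umr_minimum(a, axis, None, out, keepdims, initial, where)
ValueError: zero-size array to reduction operation minimum which has no identity
```

View pics/w9.png

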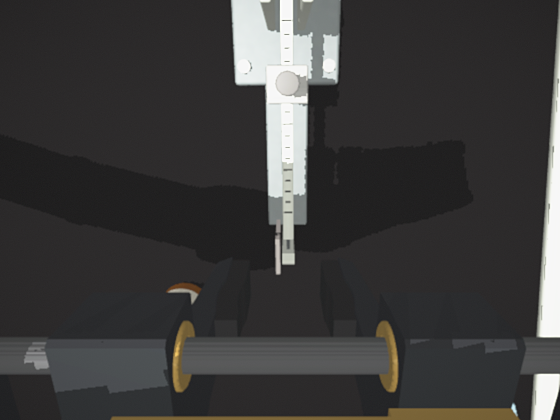

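```bash
python3 - <<'E'
from h import *
p,t,f,L,S=wristlook("w10")
b=S[(abs(S[:,1])>.008)&(abs(S[:,1])<.016)&(S[:,2]>.01)&(S[:,2]<.03)&(S[:,0]<0)]; print(len(b),b.min(0),b.max(0),np.polyfit(b[:,0],b[:,2],1))
b=S[(S[:,2]>-.01)&(S[:,2]<.008)&(abs(S[:,0]+.1)<.12)&(abs(S[:,1])<.15)]; print(len(b),np.linalg.lstsq(np.c_[b[:,:2],np.ones(len(b))],b[:,2],rcond=None)[0])
E
```

```text
2017 [-0.2460873  -0.0159958   0.01121478] [-7.19580369e-05  1.59782125e-02  2.97117287e-02] [0.02431566 0.01824538]
35693 [ 5.13090064e-04 -4.02068348e-04  8.77696494e-06]
```

```bash
python3 -c "
from h import *
print(workorder.finish_job())"
```

```text
the job is handed in; nothing more can be done
None
```

The jar is hanging by its collar in the ring and the beam has come to rest close to level. I handed the job in at about 30 s of the 72 s allowed.

**What I did:** I gripped the white jar by its lid, leaving the two pink look-alikes alone, and lowered it through the ring until the beam rested on its lower stop. Briefly the jar pressed on that stop with about 5 N. I backed off and then released it. I then slid the poise in three pinches at 8 N, ending about 77 mm from the pivot.

**Last checks:**
- **Tilt:** the beam was steady in repeated readings, but the cameras disagreed slightly:

| Camera | Tilt (rad) |
|---|---|
| Scene | 0 to +0.01 |
| Wrist | about +0.007 (bench reads flat in the same view) |
| Top | about −0.010 |

All of these put the pointer within about 2.5 mm of the mark's centre, and the band reaches 4.5 mm either side. I left the poise as it was.
- **Pointer on the dark mark:** I could not see this directly, because the index plate's post hid it from the scene camera. I judged it from the beam's tilt instead.
- **Jar and bystanders:** the last scene image showed the jar seated upright in the ring. The arm touched none of the bottles, the beaker or the look-alikes. At hand-in the gripper was clear of everything, about 12 cm above the poise knob.

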